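# Lock the filter cartridge into the countertop water filter

## Task

On the kitchenware table of the hall sale, fit the loose filter cartridge (the one with two side lugs and a grip bar) into the open well of the countertop water filter: find by feel where its lugs drop through the collar, push it down against the spring and twist it clockwise a quarter turn until it locks, then let go. Do it gently, never forcing it against the filter, and leave the other goods standing where they are.

Things in the scene. Friction and masses are not known exactly. Their poses are not given: they have to be found in the camera images.
- cartridge_grip (a point): Centre of the grip bar of the loose cartridge, on its axis, 82 mm above its foot. The upright bar is 46 mm long, 14 mm thick, 40 mm high, on the barrel's flat top (20 mm below this point). x: along the bar and the lugs; y: across the bar (pinch along y from above); z: up. A half turn makes no difference.
- cartridge: Filter cartridge, white plastic, 0.25 kg +-15 %, upright on the table. Origin: centre of its foot; x along bar and lugs. Barrel 50 mm across, 62 mm tall, foot chamfered to 42 mm; 102 mm high with the bar. Two like lugs on opposite sides, in line with the bar: 12 mm wide, 8 mm high, reaching 35 mm from the axis, undersides 24 mm above the foot.
- housing: Countertop water filter, white, fixed. Origin: centre of its underside on the table; x level, to the side with the steel spout (reaches 110 mm from the axis). Foot 125 x 125 mm, round body 112 mm across, open well on top. In the mouth a grey bayonet collar, 92 mm across, bore 54 mm, lip 9 mm thick with two opposite entry gaps 15.5 mm wide for the lugs.
- socket (a point): Centre of the well's mouth, level with the collar's top, 110 mm above the table; axes as the housing's. The gaps lie roughly along y, but the collar stands up to 0.3 rad round either way and is stiff. Its angle is not reported: see it from above, or rest the lugs lightly on the lip (grip bar centre 58 mm above here) and turn till they drop; they drop within about 0.04 rad of line.
- plate (a point): Point on the axis where the top of the spring plate inside the well rests, 29 mm below the mouth; axes as the housing's. Lugs dropped in, the foot meets it with the bar centre 53 mm above the mouth. It pushes up with 5 N plus 0.6 N per mm, 18 mm of travel. To turn, hold the bar centre 37 to 40 mm above the mouth (13 to 15 N of spring); above 41 mm the lip blocks turning.
- lock (a point): Point on the axis where the grip bar's centre rests once locked: 45 mm above the mouth; axes as the housing's. Pressed down, turn clockwise seen from above; a stop ends the turn 90 degrees from the gaps, anticlockwise is blocked. Then ease off: the spring lifts the lugs into pockets and they can neither turn nor come up. Short of the stop they stay under the lip at 41 mm, not locked.
- canister_mid (a point): Bystander: steel canister 60 mm across with a wooden lid and round knob, 97 mm tall, no lugs; point on its axis 45 mm above the table.
- flask_mid (a point): Bystander: aluminium drinking flask, 66 mm across, 190 mm tall; point at half height.
- mug_mid (a point): Bystander: white mug, 80 mm across, 90 mm tall, handle at its +y; point on its axis at half height.
- shaker_mid (a point): Bystander: glass shaker with steel cap, 44 mm across, 75 mm tall; point at half height.
There are look-alikes about, which are no part of the job. What is shaped like the cartridge but yellow is not meant.

How it is judged:
On the way:
1. the cartridge's lugs have dropped through the collar's gaps (grip point less than 56 mm above the mouth, on the well's axis within 4 mm, bar still roughly along the gaps) (z of cartridge_grip in the frame of socket below 0.056 m and horizontal distance between cartridge_grip and socket below 0.004 m and angle between the x axis of cartridge_grip and the y axis of socket, either way round below 0.5 rad), for 0.05 s.
At the end, for the whole second after the job is handed in: The cartridge sits upright (within 0.1 rad) and at rest in the well, turned a quarter turn from the gaps and risen into its locking pockets: grip point 45 mm (within 2 mm) above the mouth, within 5 mm of the well's axis, bar within 0.5 rad of the socket's x axis (z of cartridge_grip in the frame of socket between 0.043 and 0.047 m and horizontal distance between cartridge_grip and socket below 0.005 m and angle between the x axis of cartridge_grip and the x axis of socket, either way round below 0.5 rad and angle between cartridge_grip's own z axis and vertical below 0.1 rad and linear speed of cartridge below 0.02 m/s); the robot touches nothing.
It fails at once if the cartridge is forced against the water filter with more than 50 N (contact force between cartridge and housing above 50 N).
It fails at once if the canister, flask, mug or shaker is shifted by more than 25 mm (distance of any of canister_mid, flask_mid, mug_mid, shaker_mid from where it was at the start of the episode above 0.025 m).
It also fails if it takes over 72 s, if anything falls off the work surface, if the arm or the gripper's body presses on something with over 40 N, if the wrist force passes 120 N, or if a joint passes its speed limit or range.

## Robot

A 7-joint arm with a two-finger parallel gripper is mounted at the origin on the work surface. World frame = base frame: x ahead of the robot, y to its left, z up, the work surface at z = 0. Lengths are in m, angles in rad, forces in N, time in s.
With the tool pointing down it reaches from about 0.4 to 0.85 m from the base axis. Payload 10.4 kg.
Tool frame: the origin (TCP) lies on the centre line of the jaws, within the pads' length; the fingertips stand 19 mm ahead of it and the grasp point (between the pads) is the TCP; z points along the fingers, y is the direction in which the jaws open and shut (so a half turn about z gives the same grasp; the last joint's range is limited). The gripper opens to 87 mm and grips with 3 to 60 N. Pads are 19 mm wide; open, the fingers measure 117 mm over their backs; the gripper's body (75 mm by 190 mm) begins 51 mm behind the grasp point.
Start: joints at [1.131, 0.332, -0.065, 1.46, 0.022, 1.35, -0.088], TCP at [0.253, -0.572, 0.242] pointing down, gripper open.
Joint ranges: [-2.6, 2.6], [-0.5, 2.12], [-1.47, 1.34], [0.16, 2.42], [-1.27, 4.41], [0.06, 2.06], [-2.6, 2.6]. Speed limits (rad/s): [2.22, 2.22, 2.79, 2.79, 3.14, 3.14, 3.14].

## Interface

Orientations are given as a unit quaternion [w, x, y, z].
In Python, from station import sensors, imaging, robot gives the robot as it stands.
- The arm moves only by the tool drive_tool, never from a script. Its argument "moves" is a list of rows, each an object of numbers: "rx", "ry", "rz": the turn, a rotation vector about the tool's x, y, z in rad; "tx", "ty", "tz": the shift along the tool's x, y, z in m; "claw": the opening, from 0 (shut) to 1 (fully open). In form: [{"rx": .., "ry": .., "rz": .., "tx": .., "ty": .., "tz": .., "claw": ..}, ...]. A call has 1 to 12 rows; each row is the pose to reach, as a shift and turn from the pose commanded when the call began, along the tool's axes at that moment; what a row does not reach only later rows make up. A row lasts 1/12 s, in which the tool goes at most 41.7 mm and 7.16 degrees, less where a joint would pass 70% of its speed; a pose out of reach is approached as far as the arm can. A call with a gripper value outside its range is refused whole. The fingers move at their own pace and stop on an object; the grip force is fixed at half the most. Time passes only in rows, so rows that repeat a pose let the fingers close. It gives the time, the measured TCP pose, the force and the opening at its end, in the units of the state.
- sensors.state(): the state, without advancing time (a new reading comes with each control period).
- imaging.get_image(name): name is "scene" or "top" or "wrist"; returns (picture, depth): 420x560x3 uint8, blue, green, red; 420x560 float32, m along the optical axis (not along the pixel's ray), 0 where there is no reading.
- imaging.get_calibration(name): a dict with "mtx" (3x3 intrinsics, pixels), "rvec" (rotation vector, rad) and "tvec" (3), from world to camera coordinates, as OpenCV has them; the wrist camera has in their place "mount" (4x4, takes a point from camera to tool coordinates, whose origin is the TCP and whose axes are the flange's). Camera axes: x right, y down, z forward; pixel columns grow to the right and rows downward; lengths in m; the calibration is good to about 2 mm. A picture is of the moment at which its call begins: read the wrist's pose just before it. get_calibration takes no time and is no camera call.
- robot.job_done(): hands the job in, once; it reports no verdict.
The state is a dict: "t": time; "joints": joint angles; "dq": joint speeds; "effort": joint torques, N m; "ee_pos": TCP position; "eef_rot": TCP orientation; "wrist_force": force on the tool from outside, world axes, zero at the start; "ft_torque": the same for the moment, N m; "gripper_width": finger opening in m.
Only numpy, scipy, OpenCV 4.12 (cv2) and the standard library are available. Lean on these libraries where they do the work, as an engineer would, in place of code of your own. Each camera call takes 0.05 s, during which the arm holds its last target. There are 200 camera calls.

## Working session

There is one attempt and no reset: what is moved stays moved. The work goes in short steps, Python scripts to look and compute and a tool call to move; the robot and the scene stay as the last step left them, time stands still between calls to the robot, and variables do not carry over. Pictures are saved under pics/ and viewed, about 8 in all and at most 12, crops included, and the job is handed in when it is done.

Besides the shell and the picture viewer there is one more tool, called after ">>>" by a JSON object that holds its "api" and its "payload". drive_tool: Moves the arm, as the interface text tells. Its arguments: {"type":"object","properties":{"moves":{"type":"array","items":{"type":"object","properties":{"rx":{"type":"number"},"ry":{"type":"number"},"rz":{"type":"number"},"tx":{"type":"number"},"ty":{"type":"number"},"tz":{"type":"number"},"claw":{"type":"number"}}}}},"required":["moves"]}

```bash
ls; mkdir -p pics; cat > h.py <<'E'
import numpy as np, cv2
from scipy.spatial.transform import Rotation as R
from station import sensors, imaging, robot
def cam(name, st=None):
    c=imaging.get_calibration(name); K=np.array(c["mtx"],float)
    if "mount" in c:
        w,x,y,z=st["eef_rot"]; T=np.eye(4); T[:3,:3]=R.from_quat([x,y,z,w]).as_matrix(); T[:3,3]=st["ee_pos"]
        M=T@np.array(c["mount"]); return K,M[:3,:3],M[:3,3]
    Rm=cv2.Rodrigues(np.array(c["rvec"],float))[0]; return K,Rm.T,-Rm.T@np.array(c["tvec"],float).ravel()
def ray(C,u,v,z):
    K,Rm,o=C; d=Rm@np.linalg.solve(K,[u,v,1.]); return o+d*(z-o[2])/d[2]
def pt(C,u,v,dep):
    K,Rm,o=C; return o+Rm@np.linalg.solve(K,[u,v,1.])*dep
def proj(C,p):
    K,Rm,o=C; q=K@(Rm.T@(np.array(p)-o)); return q[:2]/q[2]
E
python3 - <<'E'
from h import *
st=sensors.state(); print(st)
for n in ("scene","top"):
    im,d=imaging.get_image(n); cv2.imwrite(f"pics/{n}0.png",im); np.save(f"{n}0.npy",d); C=cam(n); print(n,C[2],C[0][0,0],C[1][:,2])
E
```

```text
pics
{'t': 0.0, 'joints': array([ 1.13137904,  0.33288518, -0.06470808,  1.46094189,  0.02162775,
        1.34989255, -0.0885059 ]), 'dq': array([-0.00094443,  0.00078821,  0.00078133, -0.00096322, -0.0014616 ,
       -0.00020422,  0.00020858]), 'effort': array([-3.08332319e-04, -6.23259830e+01,  2.44043703e-02, -3.89907646e+01,
       -6.12994074e-02,  3.97687883e-02,  1.34926063e-04]), 'ee_pos': array([ 0.25287939, -0.5711643 ,  0.24074536]), 'eef_rot': array([-6.89010800e-04,  9.78358177e-01,  2.06917293e-01, -1.91871146e-04]), 'wrist_force': array([ 0.86818165, -0.30518395,  0.28507971]), 'ft_torque': array([-0.04593773,  0.05021165, -0.03135139]), 'gripper_width': 0.0870788028448034}
scene [1.20942794 0.17614561 0.81104069] 385.67196090440956 [-0.6781701  -0.19018882 -0.70986867]
top [ 0.48262797 -0.00508517  1.16941713] 439.62296206644197 [ 0.06880817 -0.00613297 -0.99761106]
```

View pics/scene0.png

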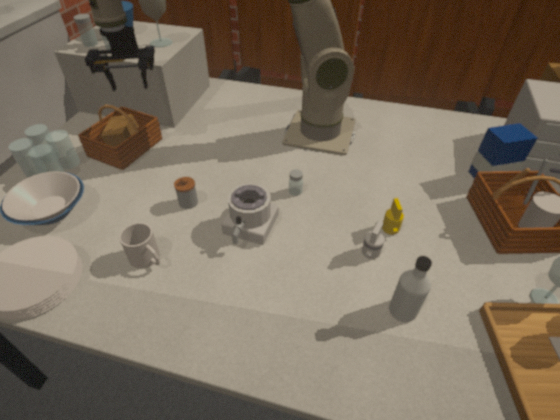

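View pics/top0.png

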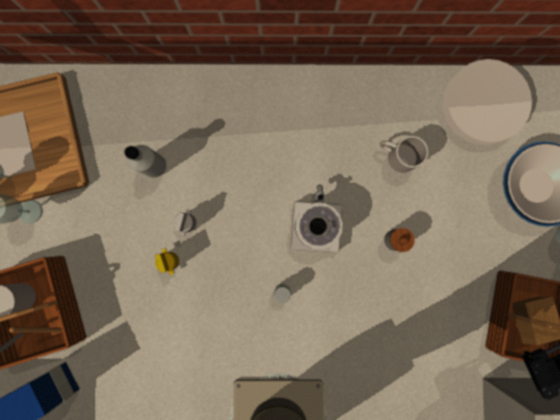

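The scene view shows the housing at (250,210), a white lugged cartridge at (374,240), its yellow look-alike at (395,218), and the canister at (186,192). In the top view these are at (319,226), (185,223), (166,262) and (402,240). The white one at top (185,223) fits the description. I'll confirm it with one enlarged crop.

```bash
python3 - <<'E'
from h import *
im=cv2.imread("pics/top0.png"); d=np.load("top0.npy"); C=cam("top")
a=cv2.resize(im[193:253,150:220],None,fx=5.5,fy=5.5,interpolation=cv2.INTER_CUBIC)
b=cv2.resize(im[196:256,284:354],None,fx=5.5,fy=5.5,interpolation=cv2.INTER_CUBIC)
cv2.imwrite("pics/crop1.png",np.hstack([a,b]))
K,Rm,o=C
v,u=np.mgrid[0:420,0:560]
P=o+(np.stack([(u-K[0,2])/K[0,0],(v-K[1,2])/K[1,1],np.ones_like(u)],-1)*d[...,None])@Rm.T
def blob(u0,u1,v0,v1,z0,z1):
    S=P[v0:v1,u0:u1].reshape(-1,3); S=S[(S[:,2]>z0)&(S[:,2]<z1)]
    xy=S[:,:2].astype(np.float32); (c,wh,an)=cv2.minAreaRect(xy)
    print(len(S),"mean",S.mean(0).round(4),"rect",np.round(c,4),np.round(wh,4),round(an,1)); 
blob(150,215,195,250,.09,.115)
blob(150,215,195,250,.05,.115)
blob(284,354,196,256,.103,.12)
blob(284,354,196,256,.01,.05)
print("table z",np.median(P[300:330,150:200,2]))
E
```

```text
123 mean [0.5201 0.2411 0.101 ] rect [0.5203 0.2423] [0.0148 0.0452] 76.2
327 mean [0.5192 0.2372 0.0781] rect [0.5212 0.241 ] [0.0495 0.0461] 49.4
1209 mean [ 0.5094 -0.0971  0.1087] rect [ 0.51   -0.0972] [0.1115 0.1106] 63.5
833 mean [ 0.5069 -0.0874  0.044 ] rect [ 0.5098 -0.0969] [0.1251 0.125 ] 85.7
table z -0.0002579846884992465
```

View pics/crop1.png

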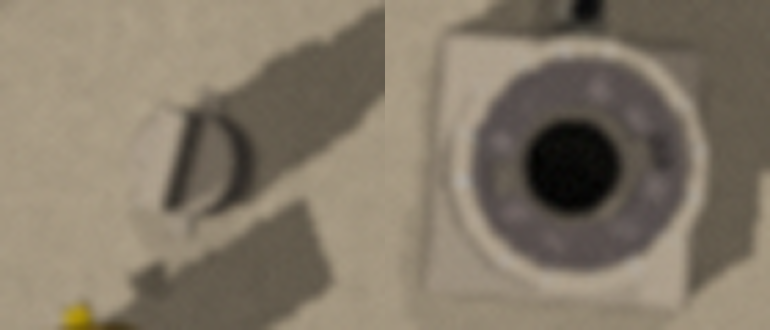

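The crop shows the white cartridge, with its bar running from (200,110) to (175,210) and lugs at both ends, so this is the one. The collar's gaps seem to lie near crop (505,195) and (660,150). I'll check that from close by with the wrist camera on the way.

```bash
cat >> h.py <<'E'
def rel(p,psi,st):
    "shift/turn in tool axes from current pose to point p with tool down, tool x at psi deg"
    w,x,y,z=st["eef_rot"]; R0=R.from_quat([x,y,z,w]); a=np.radians(psi)
    R1=R.from_matrix(np.array([[np.cos(a),np.sin(a),0],[np.sin(a),-np.cos(a),0],[0,0,-1]]))
    print("t",R0.inv().apply(np.array(p)-st["ee_pos"]).round(4),"r",(R0.inv()*R1).as_rotvec().round(4))
E
python3 - <<'E'
from h import *
print(np.round(imaging.get_calibration("wrist")["mount"],3), imaging.get_calibration("wrist")["mtx"][0][0])
st=sensors.state()
rel([.42,-.08,.33],79,st); rel([.51,-.097,.33],79,st)
C=cam("top")
for n,u,v,z in (("flask",140,155,.15),("yellow",166,262,.1),("shaker",283,292,.07),("canister",402,240,.09),("mug",410,152,.09)): print(n,ray(C,u,v,z).round(3))
E
```

```text
[[ 0.    -0.956 -0.294  0.081]
 [ 1.     0.    -0.     0.001]
 [ 0.    -0.294  0.956 -0.142]
 [ 0.     0.     0.     1.   ]] 320.6207444316578
t [ 0.3517 -0.3816 -0.0887] r [-1.20e-03 -6.00e-04 -9.62e-01]
t [ 0.4271 -0.3296 -0.0888] r [-1.20e-03 -6.00e-04 -9.62e-01]
flask [0.674 0.323 0.15 ]
yellow [0.423 0.27  0.1  ]
shaker [ 0.348 -0.012  0.07 ]
canister [ 0.477 -0.304  0.09 ]
mug [ 0.695 -0.328  0.09 ]
```

>>> {"api": "drive_tool", "payload": {"moves": [{"tz": -0.04}, {"tz": -0.08}, {"tx": 0.03, "ty": -0.025, "tz": -0.089, "rz": -0.1}, {"tx": 0.06, "ty": -0.05, "tz": -0.089, "rz": -0.2}, {"tx": 0.092, "ty": -0.072, "tz": -0.089, "rz": -0.3}, {"tx": 0.124, "ty": -0.096, "tz": -0.089, "rz": -0.4}, {"tx": 0.156, "ty": -0.12, "tz": -0.089, "rz": -0.5}, {"tx": 0.188, "ty": -0.145, "tz": -0.089, "rz": -0.6}, {"tx": 0.22, "ty": -0.17, "tz": -0.089, "rz": -0.7}, {"tx": 0.252, "ty": -0.195, "tz": -0.089, "rz": -0.8}, {"tx": 0.284, "ty": -0.22, "tz": -0.089, "rz": -0.9}, {"tx": 0.316, "ty": -0.244, "tz": -0.089, "rz": -0.962}]}}

```text
invalid input
```

```bash
python3 - <<'E'
from h import *
st=sensors.state(); print(st["t"],st["ee_pos"],st["joints"].round(2)); rel([.51,-.097,.22],79,st)
E
```

```text
0.1 [ 0.25290886 -0.57120398  0.24083676] [ 1.13  0.33 -0.06  1.46  0.02  1.35 -0.09]
t [ 0.4271 -0.3295  0.0212] r [-1.20e-03 -6.00e-04 -9.62e-01]
```

>>> {"api": "drive_tool", "payload": {"moves": [{"tx": 0, "ty": 0, "tz": -0.04, "rx": 0, "ry": 0, "rz": 0, "claw": 1}, {"tx": 0, "ty": 0, "tz": -0.08, "rx": 0, "ry": 0, "rz": 0, "claw": 1}, {"tx": 0.03, "ty": -0.025, "tz": -0.089, "rx": 0, "ry": 0, "rz": -0.1, "claw": 1}, {"tx": 0.06, "ty": -0.05, "tz": -0.089, "rx": 0, "ry": 0, "rz": -0.2, "claw": 1}, {"tx": 0.092, "ty": -0.072, "tz": -0.089, "rx": 0, "ry": 0, "rz": -0.3, "claw": 1}, {"tx": 0.124, "ty": -0.096, "tz": -0.089, "rx": 0, "ry": 0, "rz": -0.4, "claw": 1}, {"tx": 0.156, "ty": -0.12, "tz": -0.089, "rx": 0, "ry": 0, "rz": -0.5, "claw": 1}, {"tx": 0.188, "ty": -0.145, "tz": -0.089, "rx": 0, "ry": 0, "rz": -0.6, "claw": 1}, {"tx": 0.22, "ty": -0.17, "tz": -0.089, "rx": 0, "ry": 0, "rz": -0.7, "claw": 1}, {"tx": 0.252, "ty": -0.195, "tz": -0.089, "rx": 0, "ry": 0, "rz": -0.8, "claw": 1}, {"tx": 0.284, "ty": -0.22, "tz": -0.089, "rx": 0, "ry": 0, "rz": -0.9, "claw": 1}, {"tx": 0.316, "ty": -0.244, "tz": -0.089, "rx": 0, "ry": 0, "rz": -0.962, "claw": 1}]}}

```text
t: 1.1
ee_pos: [0.4435, -0.2184, 0.3305]
eef_rot: [0.0, 0.77, 0.638, -0.0]
wrist_force: [0.9, -0.8, 0.2]
gripper_width: 0.087
```

```bash
python3 - <<'E'
from h import *
st=sensors.state(); print(st["t"],st["ee_pos"],st["joints"].round(2)); rel([.51,-.097,.22],79,st)
E
```

```text
1.1 [ 0.44352931 -0.21841325  0.33048433] [ 0.79  0.03 -0.43  1.63  0.01  1.48  0.17]
t [0.1317 0.0428 0.1104] r [-0.0001  0.0003  0.0055]
```

>>> {"api": "drive_tool", "payload": {"moves": [{"tx": 0.033, "ty": 0.011, "tz": 0.02, "rx": 0, "ry": 0, "rz": 0, "claw": 1}, {"tx": 0.066, "ty": 0.022, "tz": 0.04, "rx": 0, "ry": 0, "rz": 0, "claw": 1}, {"tx": 0.099, "ty": 0.033, "tz": 0.06, "rx": 0, "ry": 0, "rz": 0, "claw": 1}, {"tx": 0.132, "ty": 0.043, "tz": 0.08, "rx": 0, "ry": 0, "rz": 0, "claw": 1}, {"tx": 0.132, "ty": 0.043, "tz": 0.11, "rx": 0, "ry": 0, "rz": 0, "claw": 1}, {"tx": 0.132, "ty": 0.043, "tz": 0.11, "rx": 0, "ry": 0, "rz": 0, "claw": 1}, {"tx": 0.132, "ty": 0.043, "tz": 0.11, "rx": 0, "ry": 0, "rz": 0, "claw": 1}]}}

```text
t: 1.68
ee_pos: [0.5097, -0.0992, 0.2197]
eef_rot: [-0.001, 0.772, 0.636, -0.001]
wrist_force: [0.3, -0.6, 0.5]
gripper_width: 0.087
```

```bash
python3 - <<'E'
from h import *
st=sensors.state(); im,d=imaging.get_image("wrist"); np.save("w1.npy",d); cv2.imwrite("pics/w1.png",im)
np.savez("w1st.npz",p=st["ee_pos"],q=st["eef_rot"]); C=cam("wrist",st)
print(st["t"],st["ee_pos"],proj(C,[.51,-.097,.11]))
K,Rm,o=C; v,u=np.mgrid[0:420,0:560]
P=o+(np.stack([(u-K[0,2])/K[0,0],(v-K[1,2])/K[1,1],np.ones_like(u)],-1)*d[...,None])@Rm.T
np.save("P1.npy",P)
c=np.array([.51,-.097]); ok=d>0
S=P[ok]; m=(S[:,2]>.104)&(S[:,2]<.116)&(np.linalg.norm(S[:,:2]-c,axis=1)<.07)
print(m.sum(), cv2.minEnclosingCircle(S[m][:,:2].astype(np.float32)), np.median(S[m][:,2]))
# radial profile r~31 mm: depth vs angle
for r in (.030,.033):
  a=np.arange(0,360,5); row=[]
  for t in np.radians(a):
    q=proj(C,[c[0]+r*np.cos(t),c[1]+r*np.sin(t),.11]).round().astype(int)
    row.append(int(round(1000*P[q[1],q[0],2])) if 0<=q[1]<420 and 0<=q[0]<560 else -1)
  print(r,list(zip(a.tolist(),row)))
E
```

```text
1.6833 [ 0.50967854 -0.0991983   0.2196632 ] [281.02515349 206.62278673]
9643 ((0.5107449293136597, -0.0995248407125473), 0.05720513314008713) 0.10858591365710701
0.03 [(0, 109), (5, 109), (10, 110), (15, 110), (20, 109), (25, 109), (30, 110), (35, 110), (40, 109), (45, 109), (50, 109), (55, 109), (60, 109), (65, 109), (70, 109), (75, 107), (80, 109), (85, 45), (90, 44), (95, 45), (100, 44), (105, 44), (110, 92), (115, 110), (120, 109), (125, 109), (130, 108), (135, 109), (140, 108), (145, 107), (150, 110), (155, 109), (160, 109), (165, 109), (170, 109), (175, 108), (180, 110), (185, 108), (190, 109), (195, 110), (200, 109), (205, 110), (210, 109), (215, 109), (220, 109), (225, 109), (230, 109), (235, 111), (240, 110), (245, 110), (250, 108), (255, 109), (260, 109), (265, 108), (270, 85), (275, 84), (280, 83), (285, 85), (290, 84), (295, 81), (300, 108), (305, 108), (310, 109), (315, 110), (320, 108), (325, 109), (330, 109), (335, 108), (340, 108), (345, 109), (350, 109), (355, 110)]
0.033 [(0, 108), (5, 109), (10, 109), (15, 108), (20, 108), (25, 110), (30, 109), (35, 107), (40, 108), (45, 108), (50, 108), (55, 108), (60, 109), (65, 110), (70, 110), (75, 109), (80, 109), (85, 110), (90, 44), (95, 44), (100, 45), (105, 43), (110, 96), (115, 108), (120, 110), (125, 109), (130, 108), (135, 109), (140, 109), (145, 110), (150, 109), (155, 108), (160, 111), (165, 109), (170, 110), (175, 109), (180, 108), (185, 110), (190, 110), (195, 109), (200, 110), (205, 110), (210, 107), (215, 108), (220, 109), (225, 111), (230, 110), (235, 108), (240, 110), (245, 109), (250, 109), (255, 110), (260, 109), (265, 109), (270, 91), (275, 91), (280, 92), (285, 91), (290, 93), (295, 109), (300, 109), (305, 109), (310, 109), (315, 109), (320, 108), (325, 109), (330, 109), (335, 108), (340, 108), (345, 109), (350, 110), (355, 109)]
```

View pics/w1.png

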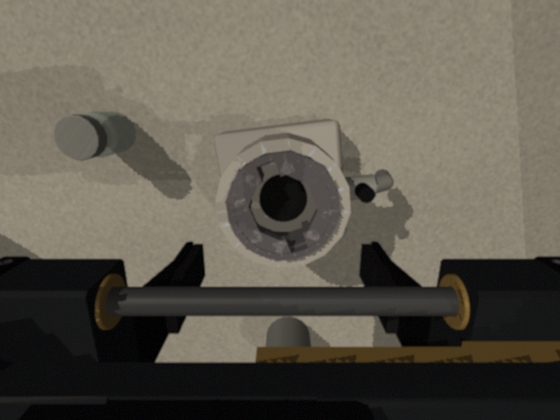

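The wrist view shows the collar centred at about (285,205), with gaps at about (268,170) and (292,242). I'll refine the centre and gap angle from depth edges while moving on to the cartridge.

```bash
cat > gap.py <<'E'
from h import *
def edges(P,C,c,zt=.11):
    z=P[...,2].astype(np.float32)
    def smp(r,t):
        q=proj(C,[c[0]+r*np.cos(t),c[1]+r*np.sin(t),zt]); return cv2.getRectSubPix(z,(1,1),(float(q[0]),float(q[1])))[0,0]
    pts=[]
    for t in np.radians(np.arange(0,360,3)):
        for r in np.arange(.020,.030,.0003):
            if smp(r,t)>.098: pts.append(c+r*np.array([np.cos(t),np.sin(t)])); break
    pts=np.array(pts); A=np.c_[2*pts,np.ones(len(pts))]; k=np.ones(len(pts),bool)
    for _ in range(4):
        s=np.linalg.lstsq(A[k],(pts[k]**2).sum(1),rcond=None)[0]; rr=np.sqrt(s[2]+s[:2]@s[:2]); res=np.abs(np.linalg.norm(pts-s[:2],axis=1)-rr); k=res<.001
    out=[]
    for r in (.0295,.031,.0325):
        for mid in (98,280):
            a=np.arange(mid-35,mid+35,.5); lo=[x for x in a if smp(r,np.radians(x))<.098]; out.append((r,min(lo),max(lo),(min(lo)+max(lo))/2))
    return s[:2],rr,k.sum(),out
E
python3 - <<'E'
from gap import *
f=np.load("w1st.npz"); st=dict(ee_pos=f["p"],eef_rot=f["q"]); C=cam("wrist",st); P=np.load("P1.npy")
c=np.array([.5105,-.0985])
for _ in range(3):
    s,rr,k,o=edges(P,C,c,.109); print(s.round(4),rr.round(4),k); c=s
for x in o: print(np.round(x,4))
s=P[...,2]; 
m=(np.abs(s-.109)<.005)&(np.linalg.norm(P[...,:2]-c,axis=2)<.07)
print("body rim",cv2.minEnclosingCircle(P[m][:,:2].astype(np.float32)), cv2.minAreaRect(P[m][:,:2].astype(np.float32)))
st=sensors.state(); rel([.52,.242,.22],166,st)
E
```

```text
[ 0.5108 -0.0975] 0.0266 91
[ 0.5108 -0.0976] 0.0265 86
[ 0.5108 -0.0976] 0.0265 87
[2.950e-02 8.450e+01 1.130e+02 9.875e+01]
[2.9500e-02 2.6600e+02 2.9450e+02 2.8025e+02]
[3.100e-02 8.550e+01 1.120e+02 9.875e+01]
[3.1000e-02 2.6700e+02 2.9350e+02 2.8025e+02]
[3.25e-02 8.70e+01 1.12e+02 9.95e+01]
[3.250e-02 2.675e+02 2.925e+02 2.800e+02]
body rim ((0.5107449293136597, -0.0995248407125473), 0.05720513314008713) ((0.5106859803199768, -0.09931915253400803), (0.11208406090736389, 0.1122322529554367), 86.63863372802734)
t [ 0.3374 -0.0562  0.0011] r [-5.0000e-04 -1.0000e-04 -1.5195e+00]
```

>>> {"api": "drive_tool", "payload": {"moves": [{"tx": 0.03, "ty": -0.005, "tz": 0, "rx": 0, "ry": 0, "rz": -0.12, "claw": 1}, {"tx": 0.06, "ty": -0.01, "tz": 0, "rx": 0, "ry": 0, "rz": -0.24, "claw": 1}, {"tx": 0.09, "ty": -0.015, "tz": 0, "rx": 0, "ry": 0, "rz": -0.36, "claw": 1}, {"tx": 0.12, "ty": -0.02, "tz": 0, "rx": 0, "ry": 0, "rz": -0.48, "claw": 1}, {"tx": 0.15, "ty": -0.025, "tz": 0, "rx": 0, "ry": 0, "rz": -0.6, "claw": 1}, {"tx": 0.18, "ty": -0.03, "tz": 0, "rx": 0, "ry": 0, "rz": -0.72, "claw": 1}, {"tx": 0.21, "ty": -0.035, "tz": 0, "rx": 0, "ry": 0, "rz": -0.84, "claw": 1}, {"tx": 0.24, "ty": -0.04, "tz": 0, "rx": 0, "ry": 0, "rz": -0.96, "claw": 1}, {"tx": 0.27, "ty": -0.045, "tz": 0, "rx": 0, "ry": 0, "rz": -1.08, "claw": 1}, {"tx": 0.3, "ty": -0.05, "tz": 0, "rx": 0, "ry": 0, "rz": -1.2, "claw": 1}, {"tx": 0.32, "ty": -0.053, "tz": 0, "rx": 0, "ry": 0, "rz": -1.32, "claw": 1}, {"tx": 0.337, "ty": -0.056, "tz": 0, "rx": 0, "ry": 0, "rz": -1.44, "claw": 1}]}}

```text
t: 2.73
ee_pos: [0.521, 0.2433, 0.2227]
eef_rot: [0.001, 0.158, 0.987, 0.0]
wrist_force: [-0.3, -0.8, 0.2]
gripper_width: 0.0868
```

>>> {"api": "drive_tool", "payload": {"moves": [{"tx": 0, "ty": 0, "tz": 0, "rx": 0, "ry": 0, "rz": -0.08, "claw": 1}, {"tx": 0, "ty": 0, "tz": 0, "rx": 0, "ry": 0, "rz": -0.08, "claw": 1}, {"tx": 0, "ty": 0, "tz": 0, "rx": 0, "ry": 0, "rz": -0.08, "claw": 1}]}}

```text
t: 2.98
ee_pos: [0.5211, 0.2412, 0.2218]
eef_rot: [0.001, 0.124, 0.992, -0.0]
wrist_force: [0.4, -0.4, 0.1]
gripper_width: 0.0869
```

```bash
python3 - <<'E'
from h import *
st=sensors.state(); im,d=imaging.get_image("wrist"); cv2.imwrite("pics/w2.png",im); C=cam("wrist",st)
print(st["t"],st["ee_pos"],st["joints"].round(2))
K,Rm,o=C; v,u=np.mgrid[0:420,0:560]
P=o+(np.stack([(u-K[0,2])/K[0,0],(v-K[1,2])/K[1,1],np.ones_like(u)],-1)*d[...,None])@Rm.T
near=np.linalg.norm(P[...,:2]-[.52,.242],axis=2)<.05
m=near&(d>0)&(P[...,2]>.092)&(P[...,2]<.112); S=P[m]
print(m.sum(),np.median(S[:,2]))
# top face by edges: recast mask pixels on z=.102
n,l,s_,_=cv2.connectedComponentsWithStats(m.astype(np.uint8)); i=1+s_[1:,4].argmax(); vv,uu=np.where(l==i)
Q=np.array([ray(C,a,b,.102)[:2] for a,b in zip(uu,vv)],np.float32); r=cv2.minAreaRect(Q); print("bar",Q.mean(0),np.round(r[0],4),np.round(r[1],4),r[2])
m2=near&(P[...,2]>.057)&(P[...,2]<.067); S2=P[m2]; print("barrel top",m2.sum(),cv2.minEnclosingCircle(S2[:,:2].astype(np.float32)))
rel([*r[0],.085],166,st)
E
```

```text
2.9833 [0.52108516 0.24119397 0.22179527] [ 0.23  0.37 -0.92  1.59  0.3   1.33  0.59]
833 0.10087235977751469
bar [0.5195758  0.24043575] [0.5202 0.2401] [0.0131 0.0464] 76.17594909667969
barrel top 1234 ((0.5215015411376953, 0.24006280303001404), 0.025110725313425064)
t [ 0.0008 -0.0013  0.1368] r [ 0.0002  0.0017 -0.0036]
```

View pics/w2.png

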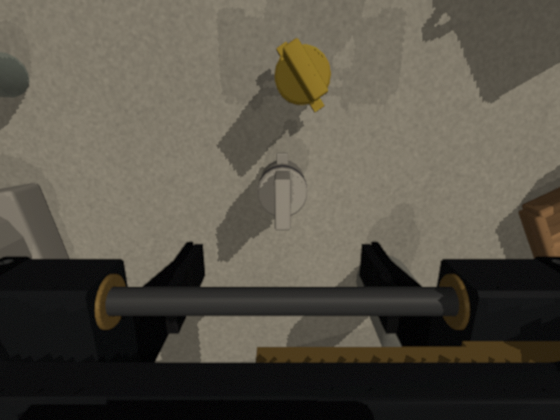

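The wrist view shows the white cartridge's bar at (283,203), between the jaws, and the yellow one clear of it at (303,72). Next I descend and grip.

>>> {"api": "drive_tool", "payload": {"moves": [{"tx": 0.001, "ty": -0.001, "tz": 0.035, "rx": 0, "ry": 0, "rz": -0.004, "claw": 1}, {"tx": 0.001, "ty": -0.001, "tz": 0.07, "rx": 0, "ry": 0, "rz": -0.004, "claw": 1}, {"tx": 0.001, "ty": -0.001, "tz": 0.1, "rx": 0, "ry": 0, "rz": -0.004, "claw": 1}, {"tx": 0.001, "ty": -0.001, "tz": 0.12, "rx": 0, "ry": 0, "rz": -0.004, "claw": 1}, {"tx": 0.001, "ty": -0.001, "tz": 0.13, "rx": 0, "ry": 0, "rz": -0.004, "claw": 0.6}, {"tx": 0.001, "ty": -0.001, "tz": 0.137, "rx": 0, "ry": 0, "rz": -0.004, "claw": 0.4}, {"tx": 0.001, "ty": -0.001, "tz": 0.137, "rx": 0, "ry": 0, "rz": -0.004, "claw": 0.4}]}}

```text
t: 3.62
ee_pos: [0.519, 0.241, 0.0833]
eef_rot: [-0.0, 0.12, 0.993, -0.0]
wrist_force: [-1.3, 0.3, -0.5]
gripper_width: 0.0741
```

>>> {"api": "drive_tool", "payload": {"moves": [{"tx": 0, "ty": 0, "tz": 0, "rx": 0, "ry": 0, "rz": 0, "claw": 0.25}, {"tx": 0, "ty": 0, "tz": 0, "rx": 0, "ry": 0, "rz": 0, "claw": 0.2}, {"tx": 0, "ty": 0, "tz": 0, "rx": 0, "ry": 0, "rz": 0, "claw": 0.1}, {"tx": 0, "ty": 0, "tz": 0, "rx": 0, "ry": 0, "rz": 0, "claw": 0}, {"tx": 0, "ty": 0, "tz": 0, "rx": 0, "ry": 0, "rz": 0, "claw": 0}, {"tx": 0, "ty": 0, "tz": 0, "rx": 0, "ry": 0, "rz": 0, "claw": 0}, {"tx": 0, "ty": 0, "tz": 0, "rx": 0, "ry": 0, "rz": 0, "claw": 0}]}}

```text
t: 4.2
ee_pos: [0.5188, 0.2417, 0.0837]
eef_rot: [0.0, 0.119, 0.993, -0.0]
wrist_force: [-1.1, -0.1, 0.9]
gripper_width: 0.0285
```

>>> {"api": "drive_tool", "payload": {"moves": [{"tx": 0, "ty": 0, "tz": 0, "rx": 0, "ry": 0, "rz": 0, "claw": 0}, {"tx": 0, "ty": 0, "tz": 0, "rx": 0, "ry": 0, "rz": 0, "claw": 0}, {"tx": 0, "ty": 0, "tz": 0, "rx": 0, "ry": 0, "rz": 0, "claw": 0}, {"tx": 0, "ty": 0, "tz": 0, "rx": 0, "ry": 0, "rz": 0, "claw": 0}, {"tx": 0, "ty": 0, "tz": 0, "rx": 0, "ry": 0, "rz": 0, "claw": 0}]}}

```text
t: 4.62
ee_pos: [0.5187, 0.2417, 0.0835]
eef_rot: [-0.0, 0.119, 0.993, -0.0]
wrist_force: [0.2, 0.7, -0.4]
gripper_width: 0.0136
```

>>> {"api": "drive_tool", "payload": {"moves": [{"tx": 0, "ty": 0, "tz": -0.01, "rx": 0, "ry": 0, "rz": 0, "claw": 0}, {"tx": 0, "ty": 0, "tz": -0.03, "rx": 0, "ry": 0, "rz": 0, "claw": 0}, {"tx": 0, "ty": 0, "tz": -0.06, "rx": 0, "ry": 0, "rz": 0, "claw": 0}, {"tx": 0, "ty": 0, "tz": -0.09, "rx": 0, "ry": 0, "rz": 0, "claw": 0}, {"tx": 0, "ty": 0, "tz": -0.12, "rx": 0, "ry": 0, "rz": 0, "claw": 0}, {"tx": 0, "ty": 0, "tz": -0.142, "rx": 0, "ry": 0, "rz": 0, "claw": 0}, {"tx": 0, "ty": 0, "tz": -0.142, "rx": 0, "ry": 0, "rz": 0, "claw": 0}, {"tx": 0, "ty": 0, "tz": -0.142, "rx": 0, "ry": 0, "rz": 0, "claw": 0}]}}

```text
t: 5.28
ee_pos: [0.519, 0.2419, 0.2267]
eef_rot: [0.001, 0.119, 0.993, 0.0]
wrist_force: [1.1, -0.2, -3.0]
gripper_width: 0.0137
```

```bash
python3 - <<'E'
from h import *
st=sensors.state(); im,d=imaging.get_image("wrist"); cv2.imwrite("pics/w3.png",im); C=cam("wrist",st)
print(st["t"],st["ee_pos"],st["gripper_width"],st["wrist_force"])
K,Rm,o=C; v,u=np.mgrid[0:420,0:560]
P=o+(np.stack([(u-K[0,2])/K[0,0],(v-K[1,2])/K[1,1],np.ones_like(u)],-1)*d[...,None])@Rm.T
w,x,y,z=st["eef_rot"]; T=R.from_quat([x,y,z,w]).as_matrix(); L=(P-st["ee_pos"])@T  # tool coords
for lo,hi in ((-.03,-.008),(.012,.035),(.035,.09)):
    m=(np.linalg.norm(L[...,:2],axis=2)<.045)&(L[...,2]>lo)&(L[...,2]<hi)&(d>0)
    S=L[m]
    if len(S): print(lo,hi,len(S),"min",S.min(0).round(4),"max",S.max(0).round(4),"med",np.median(S,0).round(4))
rel([.5108,-.0976,.22],99.6,st)
E
```

```text
5.2833 [0.51899277 0.24185996 0.22665672] 0.013716722005901147 [ 1.05878395 -0.20929949 -2.97388181]
-0.03 -0.008 3253 min [-0.0261 -0.0184 -0.03  ] max [ 0.0209  0.0163 -0.008 ] med [ 0.0085 -0.0013 -0.0174]
0.012 0.035 2110 min [-0.0068 -0.0255  0.012 ] max [0.0225 0.0233 0.035 ] med [ 0.0131 -0.0011  0.0229]
0.035 0.09 1303 min [ 0.0026 -0.0248  0.035 ] max [0.0323 0.023  0.079 ] med [ 0.0204 -0.0008  0.0524]
t [-0.0723 -0.3318  0.0066] r [0.0017 0.0013 1.1644]
```

View pics/w3.png

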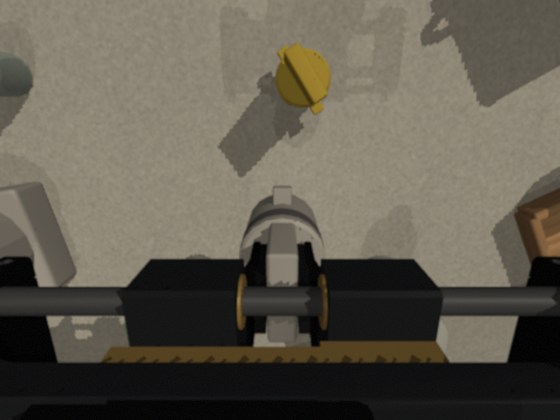

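The cartridge is gripped upright and square (bar at (283,250)). Its axis sits about 2 mm toward tool −x. I'll carry it over the well and turn to the gap angle, about 99.6°.

>>> {"api": "drive_tool", "payload": {"moves": [{"tx": -0.006, "ty": -0.027, "tz": 0, "rx": 0, "ry": 0, "rz": 0.1, "claw": 0}, {"tx": -0.012, "ty": -0.055, "tz": 0, "rx": 0, "ry": 0, "rz": 0.2, "claw": 0}, {"tx": -0.018, "ty": -0.083, "tz": 0, "rx": 0, "ry": 0, "rz": 0.3, "claw": 0}, {"tx": -0.024, "ty": -0.11, "tz": 0, "rx": 0, "ry": 0, "rz": 0.4, "claw": 0}, {"tx": -0.03, "ty": -0.137, "tz": 0, "rx": 0, "ry": 0, "rz": 0.5, "claw": 0}, {"tx": -0.036, "ty": -0.165, "tz": 0, "rx": 0, "ry": 0, "rz": 0.6, "claw": 0}, {"tx": -0.042, "ty": -0.193, "tz": 0, "rx": 0, "ry": 0, "rz": 0.7, "claw": 0}, {"tx": -0.048, "ty": -0.22, "tz": 0, "rx": 0, "ry": 0, "rz": 0.8, "claw": 0}, {"tx": -0.054, "ty": -0.247, "tz": 0, "rx": 0, "ry": 0, "rz": 0.9, "claw": 0}, {"tx": -0.06, "ty": -0.275, "tz": 0, "rx": 0, "ry": 0, "rz": 1.0, "claw": 0}, {"tx": -0.066, "ty": -0.302, "tz": 0, "rx": 0, "ry": 0, "rz": 1.09, "claw": 0}, {"tx": -0.072, "ty": -0.329, "tz": 0, "rx": 0, "ry": 0, "rz": 1.164, "claw": 0}]}}

```text
t: 6.33
ee_pos: [0.5096, -0.0965, 0.2239]
eef_rot: [-0.001, 0.647, 0.762, -0.001]
wrist_force: [0.4, 0.9, -3.1]
gripper_width: 0.0138
```

>>> {"api": "drive_tool", "payload": {"moves": [{"tx": 0, "ty": 0, "tz": 0, "rx": 0, "ry": 0, "rz": 0, "claw": 0}, {"tx": 0, "ty": 0, "tz": 0, "rx": 0, "ry": 0, "rz": 0, "claw": 0}, {"tx": 0, "ty": 0, "tz": 0, "rx": 0, "ry": 0, "rz": 0, "claw": 0}]}}

```text
t: 6.58
ee_pos: [0.5102, -0.0944, 0.2243]
eef_rot: [-0.001, 0.645, 0.764, -0.0]
wrist_force: [-0.6, 0.0, -2.4]
gripper_width: 0.0136
```

```bash
python3 - <<'E'
from h import *
st=sensors.state(); print(st["t"],st["ee_pos"],st["wrist_force"],st["joints"].round(2)); rel([.5114,-.0952,.2],99.6,st)
im,d=imaging.get_image("wrist"); C=cam("wrist",st); cv2.imwrite("pics/w4.png",im)
E
```

```text
6.5833 [ 0.51023715 -0.0944213   0.22433045] [-0.56545393  0.00463715 -2.35641131] [ 0.67  0.16 -0.63  1.73  0.1   1.28  0.19]
t [-0.001   0.0011  0.0243] r [-0.0019 -0.0013  0.0015]
```

View pics/w4.png

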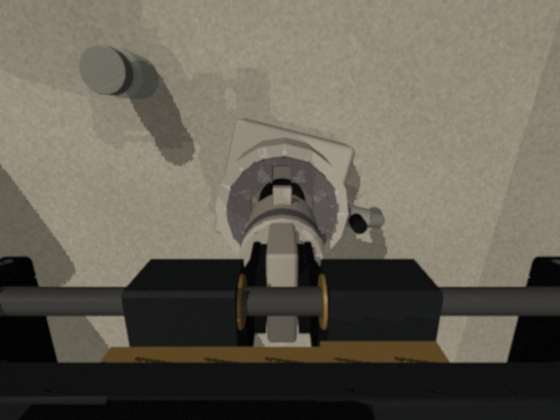

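The lug lines up with the gap at about (283,165). I'll go down slowly, watching the force.

>>> {"api": "drive_tool", "payload": {"moves": [{"tx": -0.001, "ty": 0.001, "tz": 0.01, "rx": 0, "ry": 0, "rz": 0, "claw": 0}, {"tx": -0.001, "ty": 0.001, "tz": 0.02, "rx": 0, "ry": 0, "rz": 0, "claw": 0}, {"tx": -0.001, "ty": 0.001, "tz": 0.027, "rx": 0, "ry": 0, "rz": 0, "claw": 0}, {"tx": -0.001, "ty": 0.001, "tz": 0.03, "rx": 0, "ry": 0, "rz": 0, "claw": 0}, {"tx": -0.001, "ty": 0.001, "tz": 0.033, "rx": 0, "ry": 0, "rz": 0, "claw": 0}, {"tx": -0.001, "ty": 0.001, "tz": 0.035, "rx": 0, "ry": 0, "rz": 0, "claw": 0}, {"tx": -0.001, "ty": 0.001, "tz": 0.035, "rx": 0, "ry": 0, "rz": 0, "claw": 0}]}}

```text
t: 7.22
ee_pos: [0.512, -0.0958, 0.1902]
eef_rot: [-0.0, 0.645, 0.764, -0.0]
wrist_force: [-1.0, 0.2, -2.5]
gripper_width: 0.0139
```

```bash
python3 - <<'E'
from h import *
st=sensors.state(); print(st["t"],st["ee_pos"],st["wrist_force"],st["ft_torque"]); rel([.5114,-.0952,.176],99.6,st)
E
```

```text
7.2167 [ 0.51195534 -0.0957673   0.19024573] [-1.04055845  0.17226056 -2.50631905] [ 0.0539848  -0.04920123 -0.00579939]
t [ 0.0007 -0.0004  0.0142] r [-0.0002 -0.0001  0.0006]
```

>>> {"api": "drive_tool", "payload": {"moves": [{"tx": 0, "ty": 0, "tz": 0.002, "rx": 0, "ry": 0, "rz": 0, "claw": 0}, {"tx": 0, "ty": 0, "tz": 0.004, "rx": 0, "ry": 0, "rz": 0, "claw": 0}, {"tx": 0, "ty": 0, "tz": 0.006, "rx": 0, "ry": 0, "rz": 0, "claw": 0}, {"tx": 0, "ty": 0, "tz": 0.008, "rx": 0, "ry": 0, "rz": 0, "claw": 0}, {"tx": 0, "ty": 0, "tz": 0.008, "rx": 0, "ry": 0, "rz": 0, "claw": 0}]}}

```text
t: 7.63
ee_pos: [0.5114, -0.0961, 0.182]
eef_rot: [-0.0, 0.645, 0.764, -0.0]
wrist_force: [-2.8, -1.1, -2.3]
gripper_width: 0.0137
```

>>> {"api": "drive_tool", "payload": {"moves": [{"tx": 0, "ty": 0, "tz": 0.002, "rx": 0, "ry": 0, "rz": 0, "claw": 0}, {"tx": 0, "ty": 0, "tz": 0.004, "rx": 0, "ry": 0, "rz": 0, "claw": 0}, {"tx": 0, "ty": 0, "tz": 0.006, "rx": 0, "ry": 0, "rz": 0, "claw": 0}, {"tx": 0, "ty": 0, "tz": 0.008, "rx": 0, "ry": 0, "rz": 0, "claw": 0}, {"tx": 0, "ty": 0, "tz": 0.008, "rx": 0, "ry": 0, "rz": 0, "claw": 0}]}}

```text
t: 8.05
ee_pos: [0.5114, -0.096, 0.1739]
eef_rot: [-0.001, 0.645, 0.764, -0.0]
wrist_force: [-4.2, -0.9, -3.7]
gripper_width: 0.0139
```

```bash
python3 - <<'E'
from h import *
st=sensors.state(); print(st["t"],st["ee_pos"],st["wrist_force"],st["ft_torque"]); rel([.5114,-.0952,.16],99.6,st)
E
```

```text
8.05 [ 0.51144141 -0.09601871  0.17392936] [-4.16016128 -0.8750207  -3.72340426] [-0.30012837  1.0213152  -0.04381049]
t [0.0008 0.0001 0.0139] r [-0.0014 -0.0002  0.0002]
```

>>> {"api": "drive_tool", "payload": {"moves": [{"tx": 0, "ty": -0.001, "tz": 0, "rx": 0, "ry": 0, "rz": 0, "claw": 0}, {"tx": 0, "ty": -0.001, "tz": 0.001, "rx": 0, "ry": 0, "rz": 0, "claw": 0}, {"tx": 0, "ty": -0.001, "tz": 0.003, "rx": 0, "ry": 0, "rz": 0, "claw": 0}, {"tx": 0, "ty": -0.001, "tz": 0.005, "rx": 0, "ry": 0, "rz": 0, "claw": 0}, {"tx": 0, "ty": -0.001, "tz": 0.006, "rx": 0, "ry": 0, "rz": 0, "claw": 0}, {"tx": 0, "ty": -0.001, "tz": 0.006, "rx": 0, "ry": 0, "rz": 0, "claw": 0}]}}

```text
t: 8.55
ee_pos: [0.5111, -0.0959, 0.1683]
eef_rot: [-0.0, 0.645, 0.764, 0.0]
wrist_force: [-1.2, -0.4, -3.0]
gripper_width: 0.0133
```

>>> {"api": "drive_tool", "payload": {"moves": [{"tx": 0, "ty": 0, "tz": 0.001, "rx": 0, "ry": 0, "rz": 0, "claw": 0}, {"tx": 0, "ty": 0, "tz": 0.002, "rx": 0, "ry": 0, "rz": 0, "claw": 0}, {"tx": 0, "ty": 0, "tz": 0.002, "rx": 0, "ry": 0, "rz": 0, "claw": 0}]}}

```text
t: 8.8
ee_pos: [0.5111, -0.096, 0.1664]
eef_rot: [0.0, 0.645, 0.764, 0.0]
wrist_force: [-2.2, -0.3, -2.4]
gripper_width: 0.0136
```

>>> {"api": "drive_tool", "payload": {"moves": [{"tx": 0, "ty": 0, "tz": 0.001, "rx": 0, "ry": 0, "rz": 0, "claw": 0}, {"tx": 0, "ty": 0, "tz": 0.002, "rx": 0, "ry": 0, "rz": 0, "claw": 0}, {"tx": 0, "ty": 0, "tz": 0.003, "rx": 0, "ry": 0, "rz": 0, "claw": 0}, {"tx": 0, "ty": 0, "tz": 0.003, "rx": 0, "ry": 0, "rz": 0, "claw": 0}]}}

```text
t: 9.13
ee_pos: [0.5112, -0.096, 0.1638]
eef_rot: [0.0, 0.645, 0.764, 0.0]
wrist_force: [-3.2, -0.4, 3.2]
gripper_width: 0.0138
```

>>> {"api": "drive_tool", "payload": {"moves": [{"tx": 0, "ty": 0, "tz": 0.001, "rx": 0, "ry": 0, "rz": 0, "claw": 0}, {"tx": 0, "ty": 0, "tz": 0.002, "rx": 0, "ry": 0, "rz": 0, "claw": 0}, {"tx": 0, "ty": 0, "tz": 0.003, "rx": 0, "ry": 0, "rz": 0, "claw": 0}, {"tx": 0, "ty": 0, "tz": 0.003, "rx": 0, "ry": 0, "rz": 0, "claw": 0}]}}

```text
t: 9.47
ee_pos: [0.5112, -0.096, 0.1608]
eef_rot: [0.0, 0.645, 0.764, 0.0]
wrist_force: [-3.3, 0.2, 3.8]
gripper_width: 0.014
```

Spring contact came at the expected height (about 0.1645), so the lugs are through. Next I press down to about 38.5 mm above the mouth.

>>> {"api": "drive_tool", "payload": {"moves": [{"tx": 0, "ty": 0, "tz": 0.0015, "rx": 0, "ry": 0, "rz": 0, "claw": 0}, {"tx": 0, "ty": 0, "tz": 0.003, "rx": 0, "ry": 0, "rz": 0, "claw": 0}, {"tx": 0, "ty": 0, "tz": 0.0045, "rx": 0, "ry": 0, "rz": 0, "claw": 0}, {"tx": 0, "ty": 0, "tz": 0.006, "rx": 0, "ry": 0, "rz": 0, "claw": 0}, {"tx": 0, "ty": 0, "tz": 0.007, "rx": 0, "ry": 0, "rz": 0, "claw": 0}, {"tx": 0, "ty": 0, "tz": 0.007, "rx": 0, "ry": 0, "rz": 0, "claw": 0}]}}

```text
t: 9.97
ee_pos: [0.5113, -0.096, 0.1541]
eef_rot: [0.0, 0.645, 0.764, 0.0]
wrist_force: [-5.2, 0.6, 9.5]
gripper_width: 0.0138
```

>>> {"api": "drive_tool", "payload": {"moves": [{"tx": 0, "ty": 0, "tz": 0.001, "rx": 0, "ry": 0, "rz": 0, "claw": 0}, {"tx": 0, "ty": 0, "tz": 0.002, "rx": 0, "ry": 0, "rz": 0, "claw": 0}, {"tx": 0, "ty": 0, "tz": 0.003, "rx": 0, "ry": 0, "rz": 0, "claw": 0}, {"tx": 0, "ty": 0, "tz": 0.004, "rx": 0, "ry": 0, "rz": 0, "claw": 0}, {"tx": 0, "ty": 0, "tz": 0.004, "rx": 0, "ry": 0, "rz": 0, "claw": 0}]}}

```text
t: 10.38
ee_pos: [0.5113, -0.096, 0.1504]
eef_rot: [0.0, 0.645, 0.764, -0.0]
wrist_force: [-6.6, -0.3, 11.1]
gripper_width: 0.0138
```

```bash
python3 - <<'E'
from h import *
st=sensors.state(); print(st["t"],st["ee_pos"],st["wrist_force"],st["ft_torque"],st["joints"].round(3)); rel([.5112,-.096,.15],9.6,st)
E
```

```text
10.3833 [ 0.51128521 -0.0960298   0.15036415] [-6.62809951 -0.28654426 11.07355518] [-0.0216861   1.61136244 -0.05250413] [ 0.651  0.232 -0.618  1.824  0.148  1.131  0.151]
t [ 0.     -0.0001  0.0004] r [9.0000e-04 1.0000e-04 1.5712e+00]
```

>>> {"api": "drive_tool", "payload": {"moves": [{"tx": 0, "ty": -0.0005, "tz": 0, "rx": 0, "ry": 0, "rz": 0, "claw": 0}, {"tx": 0, "ty": -0.001, "tz": 0, "rx": 0, "ry": 0, "rz": 0, "claw": 0}, {"tx": 0, "ty": -0.001, "tz": 0, "rx": 0, "ry": 0, "rz": 0, "claw": 0}]}}

```text
t: 10.63
ee_pos: [0.5111, -0.096, 0.1507]
eef_rot: [0.001, 0.645, 0.764, 0.001]
wrist_force: [-2.6, 0.7, 8.9]
gripper_width: 0.0137
```

>>> {"api": "drive_tool", "payload": {"moves": [{"tx": 0, "ty": 0.0001, "tz": 0, "rx": 0, "ry": 0, "rz": 0.06, "claw": 0}, {"tx": 0, "ty": 0.0003, "tz": 0, "rx": 0, "ry": 0, "rz": 0.12, "claw": 0}, {"tx": 0, "ty": 0.0004, "tz": 0, "rx": 0, "ry": 0, "rz": 0.18, "claw": 0}, {"tx": -0.0001, "ty": 0.0006, "tz": 0, "rx": 0, "ry": 0, "rz": 0.26, "claw": 0}, {"tx": -0.0001, "ty": 0.0007, "tz": 0, "rx": 0, "ry": 0, "rz": 0.34, "claw": 0}, {"tx": -0.0002, "ty": 0.0009, "tz": 0, "rx": 0, "ry": 0, "rz": 0.4, "claw": 0}, {"tx": -0.0002, "ty": 0.0009, "tz": 0, "rx": 0, "ry": 0, "rz": 0.4, "claw": 0}]}}

```text
t: 11.22
ee_pos: [0.5119, -0.0959, 0.1507]
eef_rot: [0.001, 0.785, 0.619, 0.001]
wrist_force: [-3.8, 1.7, 9.6]
gripper_width: 0.014
```

```bash
python3 - <<'E'
from h import *
st=sensors.state(); print(st["t"],st["ee_pos"],st["wrist_force"],st["ft_torque"]); rel([.5129,-.0978,.15],9.6,st)
E
```

```text
11.2167 [ 0.51189475 -0.09586329  0.15066985] [-3.81195486  1.70796005  9.59496912] [ 0.21436039  0.95922554 -0.03044029]
t [-0.0016  0.0014  0.0007] r [ 0.0018 -0.0015  1.1678]
```

>>> {"api": "drive_tool", "payload": {"moves": [{"tx": 0, "ty": 0.0002, "tz": 0.0005, "rx": 0, "ry": 0, "rz": 0.1, "claw": 0}, {"tx": 0, "ty": 0.0004, "tz": 0.0005, "rx": 0, "ry": 0, "rz": 0.2, "claw": 0}, {"tx": -0.0001, "ty": 0.0006, "tz": 0.0005, "rx": 0, "ry": 0, "rz": 0.3, "claw": 0}, {"tx": -0.0002, "ty": 0.0008, "tz": 0.0005, "rx": 0, "ry": 0, "rz": 0.4, "claw": 0}, {"tx": -0.0003, "ty": 0.001, "tz": 0.0005, "rx": 0, "ry": 0, "rz": 0.5, "claw": 0}, {"tx": -0.0005, "ty": 0.0011, "tz": 0.0005, "rx": 0, "ry": 0, "rz": 0.6, "claw": 0}, {"tx": -0.0006, "ty": 0.0013, "tz": 0.0005, "rx": 0, "ry": 0, "rz": 0.7, "claw": 0}, {"tx": -0.0008, "ty": 0.0014, "tz": 0.0005, "rx": 0, "ry": 0, "rz": 0.8, "claw": 0}, {"tx": -0.001, "ty": 0.0015, "tz": 0.0005, "rx": 0, "ry": 0, "rz": 0.9, "claw": 0}, {"tx": -0.0012, "ty": 0.0016, "tz": 0.0005, "rx": 0, "ry": 0, "rz": 1.0, "claw": 0}, {"tx": -0.0012, "ty": 0.0016, "tz": 0.0005, "rx": 0, "ry": 0, "rz": 1.05, "claw": 0}, {"tx": -0.0012, "ty": 0.0016, "tz": 0.0005, "rx": 0, "ry": 0, "rz": 1.05, "claw": 0}]}}

```text
t: 12.22
ee_pos: [0.5134, -0.0974, 0.1503]
eef_rot: [0.0, 0.99, 0.142, 0.001]
wrist_force: [-2.7, 0.8, 10.8]
gripper_width: 0.0136
```

```bash
python3 - <<'E'
from h import *
st=sensors.state(); print(st["t"],st["ee_pos"],st["wrist_force"],st["ft_torque"]); rel([.5129,-.0978,.15],9.6,st)
E
```

```text
12.2167 [ 0.51342041 -0.09735117  0.150345  ] [-2.69915793  0.8480786  10.83516844] [0.27404929 0.85631857 0.04358291]
t [-0.0006  0.0003  0.0003] r [ 0.0009 -0.0027  0.1183]
```

Remaining: about 0.12 rad to the stop. I'll take small steps, watching the torque about z.

>>> {"api": "drive_tool", "payload": {"moves": [{"tx": -0.0003, "ty": 0.0002, "tz": 0, "rx": 0, "ry": 0, "rz": 0.04, "claw": 0}, {"tx": -0.0005, "ty": 0.0003, "tz": 0, "rx": 0, "ry": 0, "rz": 0.08, "claw": 0}, {"tx": -0.0005, "ty": 0.0003, "tz": 0, "rx": 0, "ry": 0, "rz": 0.12, "claw": 0}, {"tx": -0.0005, "ty": 0.0003, "tz": 0, "rx": 0, "ry": 0, "rz": 0.12, "claw": 0}]}}

```text
t: 12.55
ee_pos: [0.5133, -0.0978, 0.1505]
eef_rot: [0.0, 0.997, 0.083, 0.002]
wrist_force: [-1.7, -0.3, 10.0]
gripper_width: 0.0138
```

```bash
python3 - <<'E'
from h import *
st=sensors.state(); print(st["t"],st["ee_pos"],st["wrist_force"],st["ft_torque"]); rel([.5129,-.0978,.15],9.6,st)
E
```

```text
12.55 [ 0.51328033 -0.0978085   0.15046843] [-1.72787916 -0.34614479 10.04730299] [0.35085937 0.66656418 0.05831108]
t [-0.0004 -0.0001  0.0005] r [ 0.0008 -0.0034 -0.0008]
```

>>> {"api": "drive_tool", "payload": {"moves": [{"tx": 0, "ty": 0, "tz": 0, "rx": 0, "ry": 0, "rz": 0.02, "claw": 0}, {"tx": 0, "ty": 0, "tz": 0, "rx": 0, "ry": 0, "rz": 0.04, "claw": 0}, {"tx": 0, "ty": 0, "tz": 0, "rx": 0, "ry": 0, "rz": 0.04, "claw": 0}]}}

```text
t: 12.8
ee_pos: [0.5133, -0.0979, 0.1505]
eef_rot: [0.0, 0.998, 0.064, 0.002]
wrist_force: [-2.7, 0.2, 10.4]
gripper_width: 0.0138
```

```bash
python3 - <<'E'
from h import *
st=sensors.state(); print(st["t"],st["ee_pos"],st["wrist_force"],st["ft_torque"]); rel([.5129,-.0978,.15],9.6,st)
E
```

```text
12.8 [ 0.51334009 -0.09785848  0.15051141] [-2.6574917   0.21980428 10.44180109] [0.2488499  0.63706886 0.040118  ]
t [-0.0004 -0.0001  0.0005] r [ 0.0008 -0.0035 -0.0394]
```

>>> {"api": "drive_tool", "payload": {"moves": [{"tx": 0, "ty": 0, "tz": 0, "rx": 0, "ry": 0, "rz": 0.02, "claw": 0}, {"tx": 0, "ty": 0, "tz": 0, "rx": 0, "ry": 0, "rz": 0.04, "claw": 0}, {"tx": 0, "ty": 0, "tz": 0, "rx": 0, "ry": 0, "rz": 0.04, "claw": 0}]}}

```text
t: 13.05
ee_pos: [0.5134, -0.0976, 0.1505]
eef_rot: [0.0, 0.999, 0.044, 0.002]
wrist_force: [-1.9, 1.3, 10.6]
gripper_width: 0.0138
```

```bash
python3 - <<'E'
from h import *
st=sensors.state(); print(st["t"],st["ee_pos"],st["wrist_force"],st["ft_torque"]); rel([.5129,-.0978,.15],9.6,st)
im,d=imaging.get_image("wrist"); cv2.imwrite("pics/w5.png",im)
E
```

```text
13.05 [ 0.51338833 -0.09760697  0.15049908] [-1.92437043  1.33389337 10.557673  ] [0.38078779 0.61551301 0.46866284]
t [-0.0005  0.0001  0.0005] r [ 0.0007 -0.0036 -0.0786]
```

View pics/w5.png

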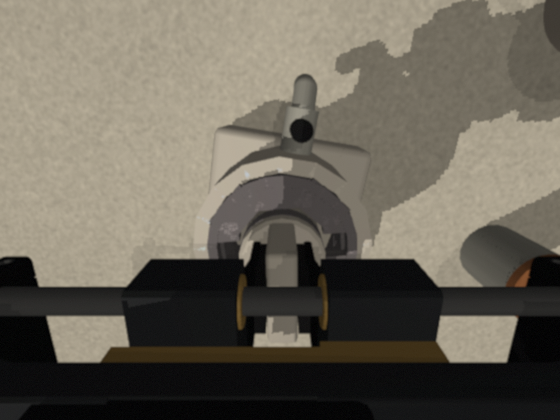

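The torque has risen to 0.47 N m at about 94°, so this is the stop. The view shows the bar pointing along the spout, with the gaps to either side at (235,243) and (340,243). I'll ease up into the pockets.

>>> {"api": "drive_tool", "payload": {"moves": [{"tx": 0, "ty": 0, "tz": -0.001, "rx": 0, "ry": 0, "rz": 0, "claw": 0}, {"tx": 0, "ty": 0, "tz": -0.002, "rx": 0, "ry": 0, "rz": 0, "claw": 0}, {"tx": 0, "ty": 0, "tz": -0.003, "rx": 0, "ry": 0, "rz": 0, "claw": 0}, {"tx": 0, "ty": 0, "tz": -0.004, "rx": 0, "ry": 0, "rz": 0, "claw": 0}, {"tx": 0, "ty": 0, "tz": -0.005, "rx": 0, "ry": 0, "rz": 0, "claw": 0}, {"tx": 0, "ty": 0, "tz": -0.005, "rx": 0, "ry": 0, "rz": 0, "claw": 0}]}}

```text
t: 13.6
ee_pos: [0.513, -0.0977, 0.1546]
eef_rot: [-0.0, 0.999, 0.045, 0.001]
wrist_force: [2.5, 2.5, 3.5]
gripper_width: 0.0137
```

```bash
python3 - <<'E'
from h import *
st=sensors.state(); print(st["t"],st["ee_pos"],st["wrist_force"],st["ft_torque"]); rel([.5129,-.0978,.1565],6,st)
E
```

```text
13.6 [ 0.51297755 -0.09770456  0.15464197] [2.5478577  2.49046908 3.54885375] [ 0.58153165 -1.0572449   0.48356231]
t [-0.0001  0.0001 -0.0019] r [-0.0001 -0.0026 -0.0153]
```

>>> {"api": "drive_tool", "payload": {"moves": [{"tx": 0, "ty": 0, "tz": 0, "rx": 0, "ry": 0, "rz": -0.01, "claw": 0}, {"tx": 0, "ty": 0, "tz": 0, "rx": 0, "ry": 0, "rz": -0.02, "claw": 0}, {"tx": 0, "ty": 0, "tz": -0.0005, "rx": 0, "ry": 0, "rz": -0.02, "claw": 0}, {"tx": 0, "ty": 0, "tz": -0.001, "rx": 0, "ry": 0, "rz": -0.02, "claw": 0}, {"tx": 0, "ty": 0, "tz": -0.001, "rx": 0, "ry": 0, "rz": -0.02, "claw": 0}]}}

```text
t: 14.02
ee_pos: [0.5129, -0.0978, 0.156]
eef_rot: [-0.0, 0.999, 0.054, 0.001]
wrist_force: [3.6, 2.8, 7.1]
gripper_width: 0.0135
```

```bash
python3 - <<'E'
from h import *
st=sensors.state(); print(st["t"],st["ee_pos"],st["wrist_force"],st["ft_torque"]); rel([.5129,-.0978,.1565],6,st)
E
```

```text
14.0167 [ 0.51287906 -0.09779456  0.1559529 ] [3.57229282 2.83912371 7.06917781] [ 0.78420871 -0.77193009  0.00473739]
t [ 0.      0.     -0.0005] r [-0.0001 -0.0025  0.0041]
```

With the twist load relieved it rose to about 44.5 mm with the full spring force, so it is in the pockets. Now I ease off the last bit and release.

>>> {"api": "drive_tool", "payload": {"moves": [{"tx": 0, "ty": 0, "tz": -0.0005, "rx": 0, "ry": 0, "rz": 0, "claw": 0}, {"tx": 0, "ty": 0, "tz": -0.001, "rx": 0, "ry": 0, "rz": 0, "claw": 0}, {"tx": 0, "ty": 0, "tz": -0.001, "rx": 0, "ry": 0, "rz": 0, "claw": 0}]}}

```text
t: 14.27
ee_pos: [0.5129, -0.0978, 0.1563]
eef_rot: [-0.0, 0.999, 0.054, 0.001]
wrist_force: [5.9, 2.7, 1.6]
gripper_width: 0.0138
```

>>> {"api": "drive_tool", "payload": {"moves": [{"tx": 0, "ty": 0, "tz": 0, "rx": 0, "ry": 0, "rz": -0.02, "claw": 0}, {"tx": 0, "ty": 0, "tz": 0, "rx": 0, "ry": 0, "rz": -0.04, "claw": 0}, {"tx": 0, "ty": 0, "tz": 0, "rx": 0, "ry": 0, "rz": -0.05, "claw": 0}, {"tx": 0, "ty": 0, "tz": 0, "rx": 0, "ry": 0, "rz": -0.05, "claw": 0}]}}

```text
t: 14.6
ee_pos: [0.5124, -0.0982, 0.1563]
eef_rot: [0.0, 0.997, 0.079, 0.001]
wrist_force: [4.8, 1.6, 2.4]
gripper_width: 0.0139
```

```bash
python3 - <<'E'
from h import *
st=sensors.state(); print(st["t"],st["ee_pos"],st["wrist_force"],st["ft_torque"]); rel([.5129,-.0978,.1565],6,st)
E
```

```text
14.6 [ 0.51241547 -0.0982243   0.15633758] [4.81827955 1.60991378 2.41985089] [ 0.47514164 -1.16260157 -0.12614436]
t [ 0.0005 -0.0003 -0.0002] r [ 0.0001 -0.0014  0.0542]
```

It stops rising at the locking height and resists back-turn. Letting go now.

>>> {"api": "drive_tool", "payload": {"moves": [{"tx": 0, "ty": 0, "tz": 0, "rx": 0, "ry": 0, "rz": 0.03, "claw": 0}, {"tx": 0, "ty": 0, "tz": 0, "rx": 0, "ry": 0, "rz": 0.03, "claw": 0.2}, {"tx": 0, "ty": 0, "tz": 0, "rx": 0, "ry": 0, "rz": 0.03, "claw": 0.5}, {"tx": 0, "ty": 0, "tz": 0, "rx": 0, "ry": 0, "rz": 0.03, "claw": 0.5}, {"tx": 0, "ty": 0, "tz": 0, "rx": 0, "ry": 0, "rz": 0.03, "claw": 0.5}, {"tx": 0, "ty": 0, "tz": 0, "rx": 0, "ry": 0, "rz": 0.03, "claw": 0.5}, {"tx": 0, "ty": 0, "tz": 0, "rx": 0, "ry": 0, "rz": 0.03, "claw": 0.5}]}}

```text
t: 15.18
ee_pos: [0.5116, -0.0983, 0.1558]
eef_rot: [0.0, 0.998, 0.064, -0.0]
wrist_force: [0.3, -0.7, -0.0]
gripper_width: 0.04
```

>>> {"api": "drive_tool", "payload": {"moves": [{"tx": 0, "ty": 0, "tz": -0.02, "rx": 0, "ry": 0, "rz": 0, "claw": 0.5}, {"tx": 0, "ty": 0, "tz": -0.045, "rx": 0, "ry": 0, "rz": 0, "claw": 0.6}, {"tx": 0, "ty": 0, "tz": -0.075, "rx": 0, "ry": 0, "rz": 0, "claw": 0.6}, {"tx": 0, "ty": 0, "tz": -0.1, "rx": 0, "ry": 0, "rz": 0, "claw": 0.6}, {"tx": 0, "ty": 0, "tz": -0.12, "rx": 0, "ry": 0, "rz": 0, "claw": 0.6}, {"tx": 0, "ty": 0, "tz": -0.12, "rx": 0, "ry": 0, "rz": 0, "claw": 0.6}, {"tx": 0, "ty": 0, "tz": -0.12, "rx": 0, "ry": 0, "rz": 0, "claw": 0.6}]}}

```text
t: 15.77
ee_pos: [0.5123, -0.0983, 0.2769]
eef_rot: [0.0, 0.998, 0.064, 0.001]
wrist_force: [-0.1, 0.1, -1.0]
gripper_width: 0.0522
```

```bash
python3 - <<'E'
from h import *
st=sensors.state(); im,d=imaging.get_image("wrist"); cv2.imwrite("pics/w6.png",im); C=cam("wrist",st)
print(st["t"],st["ee_pos"],st["gripper_width"],st["wrist_force"])
K,Rm,o=C; v,u=np.mgrid[0:420,0:560]
P=o+(np.stack([(u-K[0,2])/K[0,0],(v-K[1,2])/K[1,1],np.ones_like(u)],-1)*d[...,None])@Rm.T
near=np.linalg.norm(P[...,:2]-[.511,-.098],axis=2)<.05
m=near&(d>0)&(P[...,2]>.165)&(P[...,2]<.185); S=P[m]
r=cv2.minAreaRect(S[:,:2].astype(np.float32)); print("bar top z",np.median(S[:,2]),len(S),r)
m=near&(P[...,2]>.128)&(P[...,2]<.142); S=P[m]; print("barrel top z",np.median(S[:,2]),cv2.minEnclosingCircle(S[:,:2].astype(np.float32)))
A=np.c_[S[:,:2]-S[:,:2].mean(0),np.ones(len(S))]; print("barrel tilt",np.linalg.lstsq(A,S[:,2],rcond=None)[0][:2])
m=near&(P[...,2]>.103)&(P[...,2]<.115); print("collar z",np.median(P[m][:,2]))
E
```

```text
15.7667 [ 0.51227759 -0.09826825  0.27689867] 0.05221505202170581 [-0.12975135  0.07197257 -0.9629177 ]
bar top z 0.17387288049514243 959 ((0.5111032724380493, -0.09937810897827148), (0.045971404761075974, 0.013840796425938606), 6.999901294708252)
barrel top z 0.1338511731890123 ((0.5106314420700073, -0.09916901588439941), 0.02532573603093624)
barrel tilt [-0.00653315 -0.00148609]
collar z 0.10907442790194263
```

View pics/w6.png

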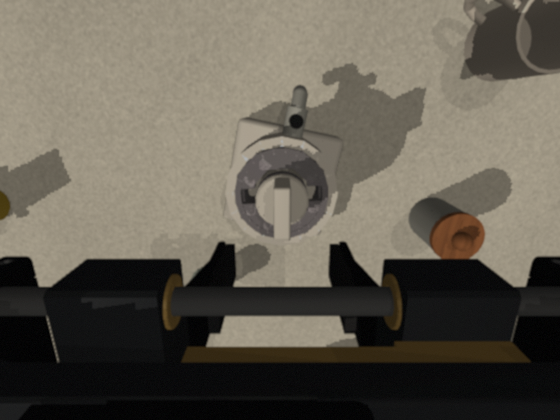

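The bar top is 64.8 mm above the collar, which puts the grip point at 44.8 mm. The cartridge is upright and centred, with the bar 0.19 rad from the housing's x axis, and the gripper is clear of everything. Handing in.

```bash
python3 -c "
from station import robot; print(robot.job_done())"
```

```text
the job is handed in; nothing more can be done
None
```

The white cartridge is locked in the water filter, released, and the job is handed in after about 16 s of the 72 s. The hand-in gave no verdict.

I gripped the cartridge by its bar and lowered it at the gap angle I had measured from the wrist depth image. The lugs dropped through without touching the lip. I then pressed it down to about 13.5 N of spring, turned it clockwise to the stop, eased it up into the pockets and let go.

**Last checks (wrist depth image, after release):**

| Check | Measured | Required |
|---|---|---|
| Grip point above the mouth | about 44.8 mm | 43 to 47 mm |
| Offset from the well's axis | about 2 mm | under 5 mm |
| Tilt of the cartridge | under 0.01 rad | under 0.1 rad |
| Bar to the housing's x axis | about 0.19 rad | under 0.5 rad |

- **Forces:** side forces at the wrist stayed under about 7 N in every reading I took.
- **Gripper and other goods:** the gripper finished about 0.12 m above the grip height, with no force on it. The arm never went near the other goods, but I did not measure their positions again.

**Two things disagreed:**
- The stop came about 4° later than the measured gap angle predicted.
- On the first easing up, the lugs hung near 43 mm until I relieved the twist load, then rose fully. A light back-turn of about 0.05 rad met only weak resistance (0.13 N m), so the height is the main evidence that it is locked.

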